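# Fit the drive gear on the demo gear toy and keep it pressed to play

### The job

The orange drive gear has come off the musical gear toy on the demo counter. Pick it up by its yellow grip bar, put it back on the red cross-shaped drive spindle, turning it until the splines mesh and it slides fully home, and finish still holding the gear pressed down so that its spring-loaded yellow play ring stays in. Handle the toy gently: never push on it with more than about 25 N, and leave the toy car, the peg doll and the cup alone.

Things in the scene. Friction and masses are not known exactly. Their poses are not given: they have to be found in the camera images.
- toy: Gear toy, screwed to the counter: blue box 250 x 125 mm, white deck 43 mm above the counter. Origin under the box's centre, z up, x along its length. On this line stand the red cross-shaped drive spindle (62.5 mm to -x; it does not turn), a green 8-tooth idler gear (centre) and a red 12-tooth idler gear (62.5 mm to +x).
- idler_top (a point): Top of the white cap of the green idler, on its axis, 73 mm above the counter. Both idlers have undersides 49 mm and tops 69 mm above the counter, turn freely and are linked. The green one starts with a tooth gap facing the spindle, so a drive gear whose splines line up also drops between its teeth (about 2.5 mm to spare each side).
- toy_seat (a point): Seat: point on the spindle axis, 49 mm above the counter, where the drive gear's origin lies when fully home: it then rests on a black rubber washer round the ring, which gives 1 mm per 4 N, 4 mm at most. Axes as the toy's. Seen from above the spindle is a plus sign: two crossed ribs, 30 mm long, 9 mm thick, along the toy's x and y axes.
- spindle_top (a point): Top of the red spindle, on its axis, 22.5 mm above the seat. Axes as the toy's. The last 4.5 mm of its ribs are roof-shaped.
- play_ring (a joint): Yellow ring, 48 mm across, round the spindle: the spring-loaded play switch. 0 = up (its top 10 mm above the seat), 0.010 m = in, flush with the seat (a little more as the washer gives). It takes about 3 N to start it and 7 N to hold it in; let go, it springs up and lifts the gear. The toy plays only while it is in.
- gear: Orange drive gear, loose, about 120 g, lying flat on the counter, bore down. 12 round teeth, 82 mm across, 20 mm thick; yellow boss 51 mm across up to 30 mm; on it a yellow upright grip bar 48 mm long (x), 17 mm thick (y), from 30 to 58 mm above the underside. Origin at the centre of the underside, z up.
- gear_bore (a point): Centre of the gear's underside, mouth of its cross-shaped bore, 27 mm deep: slots 34 mm long, 12 mm wide along the gear's x and y (one under the bar). It fits the spindle in four positions, a quarter turn apart, with 1.5 mm (0.1 rad) to spare. Not lined up, it stops on the spindle, 18 to 22 mm above the seat; lined up but not pressed, it rests on the raised play ring, 10 mm above the seat.
- gear_grip (a point): Point inside the grip bar to take it at: on the gear's axis, 51 mm above its underside. Axes as the gear's; grasp across y (17 mm).
- car: Red toy car, 90 x 48 x 44 mm, loose; origin under its centre. To be left alone.
- doll: Blue wooden peg doll with a round head, 42 mm across, 69 mm tall, loose; origin under its centre. To be left alone.
- cup: Green stacking cup, 68 mm across, 50 mm tall, loose; origin under its centre. To be left alone.
Not all that is in view belongs to the job. Of the things that look like the gear, the largest one is meant.

How it is judged:
By the outcome, as a careful person would: the job done as asked, in the order asked, and still so for the second after the job is handed in, while the arm keeps its last pose, push and grip.
It also fails if it takes over 40 s, if anything falls off the work surface, if the arm or the gripper's body presses on something with over 40 N, if the wrist force passes 120 N, or if a joint passes its speed limit or range.

### The arm

A 7-joint arm with a two-finger parallel gripper is mounted at the origin on the work surface. World frame = base frame: x ahead of the robot, y to its left, z up, the work surface at z = 0. Lengths are in m, angles in rad, forces in N, time in s.
With the tool pointing down it reaches from about 0.425 to 0.825 m from the base axis. Payload 3.6 kg.
Tool frame: the origin (TCP) lies where the fingers leave the gripper's body, on its centre line; the fingertips stand 73 mm ahead of it and the grasp point (between the pads) lies 54 mm ahead of it; z points along the fingers, y is the line along which they close (so a half turn about z gives the same grasp; the last joint's range is limited). The gripper opens to 85 mm and grips with 20 to 120 N. Pads are 22 mm wide; open, the fingers measure 114 mm over their backs; the gripper's body (76 mm by 85 mm) begins 54 mm behind the grasp point. The pads swing forward as they close: fully open they stand 13 mm farther back than shut.
Start: joints at [-1.288, 0.615, -0.013, 1.423, 0.008, 1.103, -0.04], TCP at [0.198, 0.619, 0.304] pointing down, gripper open.
Joint ranges: [-3.12, 3.12], [-0.3, 2.06], [-1.34, 1.32], [0.26, 2.42], [-1.36, 4.5], [0.01, 1.98], [-2.84, 2.84]. Speed limits (rad/s): [2.79, 2.79, 3.14, 3.14, 3.14, 3.14, 3.14].

### API

Orientations are given as a unit quaternion [x, y, z, w].
In Python, from station import arm, snapshot, camera_info, ticket gives the robot as it stands. Calls block until the motion is done:
- arm.movep(position, orientation): joint-space move of the TCP to a pose.
- arm.line_to(position, velocity=0.15, ori=None): straight line of the TCP; ori=None keeps the orientation; velocity is the mean speed in m/s.
- arm.move_j(angles): joint-space move.
- arm.move_gripper(opening, effort=None): opening from 0.0 (shut) to 1.0 (fully open); effort is the grip in N (None keeps the last); returns when the fingers have stopped.
- arm.pause(seconds).
- arm.ik(position, orientation): joint angles nearest the present ones, or None.
- snapshot(name): name is "scene" or "side" or "wrist"; returns the picture (480x640x3 uint8, blue, green, red); there is no depth.
- camera_info(name): a dict with "fx", "fy", "cx", "cy" (pixels), "dist_coeffs" ([k1, k2, p1, p2, k3] as OpenCV has them; the pictures are not rectified), "R" (3x3) and "t" (3): a world point X has camera coordinates R X + t; the wrist camera has in their place "T_tool_cam" (4x4, takes a point from camera to tool coordinates, whose origin is the TCP and whose axes are the flange's). Camera axes: x right, y down, z forward; pixel columns grow to the right and rows downward; lengths in m; the calibration is good to about 2 mm. A picture is of the moment at which its call begins: read the wrist's pose just before it. camera_info takes no time and is no camera call.
A pose or a line that the arm cannot do raises arm.MotionError and nothing moves.
- ticket.finish_job(): hands the job in; it is judged then, once.
Readings, each from a call of its own:
- arm.read_time(): time.
- arm.read_joint_positions(): joint angles.
- arm.read_dq(): joint speeds.
- arm.read_effort(): joint torques, N m.
- arm.read_tool_pos(): TCP position.
- arm.read_eef_rot(): TCP orientation.
- arm.read_ft_force(): force on the tool from outside, world axes, zero at the start.
- arm.read_wrist_torque(): the same for the moment, N m.
- arm.read_opening(): opening from 0.0 (shut) to 1.0 (fully open).
- arm.read_finger_force(): force on a finger pad.
Only numpy, scipy, OpenCV 4.12 (cv2) and the standard library are available. Lean on these libraries where they do the work, as an engineer would, in place of code of your own. Each camera call takes 0.05 s, during which the arm holds its last target. There are 200 camera calls.

## Working session

There is one attempt and no reset: what is moved stays moved. The work goes in short steps, each a Python script; the robot and the scene stay as the last script left them, time stands still between calls to the robot, and variables do not carry over. Pictures are saved under pics/ and viewed, at most 10 in all, crops included, and the job is handed in when it is done.

```bash
mkdir -p pics; ls
python3 - <<'E'
from station import arm, snapshot, camera_info
import cv2,numpy as np
for n in ["scene","side","wrist"]:
    im=snapshot(n); cv2.imwrite(f"pics/{n}0.png",im)
    c=camera_info(n); print(n,{k:np.round(np.array(v),4).tolist() for k,v in c.items()})
print(arm.read_time(),arm.read_tool_pos(),arm.read_eef_rot(),arm.read_opening())
E
```

```text
pics
scene {'fx': 514.418, 'fy': 514.418, 'cx': 325.4197, 'cy': 244.0228, 'dist_coeffs': [-0.1347, 0.0, 0.0, 0.0, 0.0], 'R': [[-0.4173, 0.9087, -0.0023], [0.5453, 0.2484, -0.8006], [-0.7269, -0.3354, -0.5992]], 't': [0.2466, -0.2757, 1.6863]}
side {'fx': 573.8729, 'fy': 573.8729, 'cx': 325.7674, 'cy': 241.1867, 'dist_coeffs': [0.0189, 0.0, 0.0, 0.0, 0.0], 'R': [[0.7094, -0.7047, 0.0084], [-0.5005, -0.5121, -0.6981], [0.4962, 0.4911, -0.716]], 't': [-0.4283, 0.3564, 0.978]}
wrist {'fx': 348.7874, 'fy': 348.7874, 'cx': 327.0422, 'cy': 243.358, 'dist_coeffs': [-0.0598, 0.0, 0.0, 0.0, 0.0], 'T_tool_cam': [[0.0011, -0.9451, -0.3269, 0.0845], [1.0, 0.0012, -0.0001, 0.0002], [0.0005, -0.3269, 0.9451, -0.0698], [0.0, 0.0, 0.0, 1.0]]}
0.15 [0.19802305 0.61864256 0.30295379] [ 1.54249581e-01  9.88031379e-01 -1.01982737e-03 -1.42609611e-04] 0.9956462655403895
```

View pics/scene0.png

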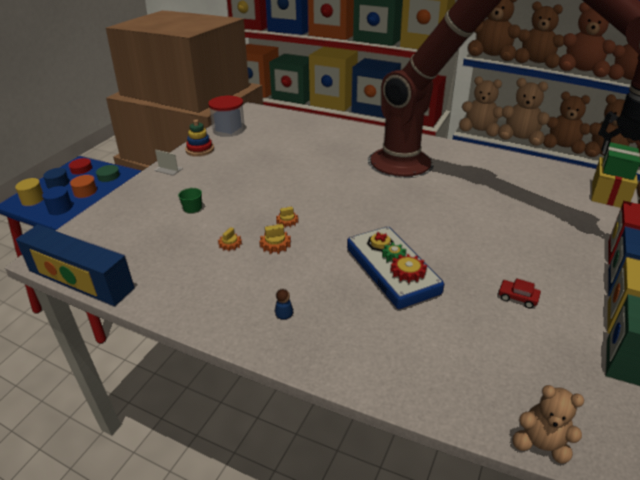

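View pics/side0.png

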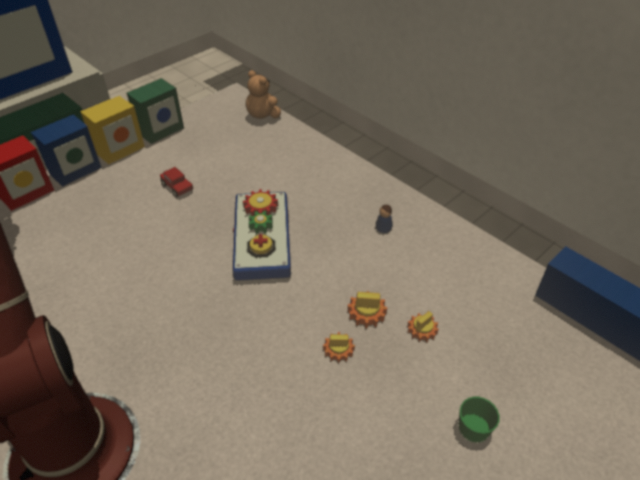

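The scene view shows the large gear at about (275,238) and the spindle at (380,241). In the side view they are at (368,308) and (261,244). I'll triangulate them roughly, then look with the wrist camera.

```bash
cat > h.py <<'E'
from station import arm, snapshot, camera_info, ticket
import cv2,numpy as np
from scipy.spatial.transform import Rotation as Rot
def pose():
    return np.array(arm.read_tool_pos()),Rot.from_quat(arm.read_eef_rot()).as_matrix()
def cam(name,tp=None):
    c=camera_info(name);K=np.array([[c["fx"],0,c["cx"]],[0,c["fy"],c["cy"]],[0,0,1]]);D=np.array(c["dist_coeffs"])
    if name=="wrist":
        T=np.array(c["T_tool_cam"]);p,R=tp
        Rwc=R@T[:3,:3];o=p+R@T[:3,3]
    else:
        Rwc=np.array(c["R"]).T;o=-Rwc@np.array(c["t"])
    return K,D,Rwc,o
def ray(C,px):
    K,D,R,o=C
    u=cv2.undistortPoints(np.array(px,float).reshape(-1,1,2),K,D).reshape(-1,2)
    d=np.c_[u,np.ones(len(u))]@R.T
    return o,d
def onplane(C,px,z):
    o,d=ray(C,px); return o+d*((z-o[2])/d[:,2])[:,None]
def proj(C,X):
    K,D,R,o=C
    return cv2.projectPoints(np.array(X,float).reshape(-1,1,3),cv2.Rodrigues(R.T)[0],-R.T@o,K,D)[0].reshape(-1,2)
def down(yaw): # tool z down, tool x axis at world angle yaw; tool y = yaw-90deg
    c,s=np.cos(yaw),np.sin(yaw)
    return Rot.from_matrix(np.array([[c,s,0],[s,-c,0],[0,0,-1]])).as_quat()
E
python3 - <<'E'
from h import *
for n,g,s,r in [("scene",(275,243),(380,241),(409,267)),("side",(367,312),(261,244),(261,201))]:
    C=cam(n); print(n,onplane(C,[g],0.01),onplane(C,[s],.065),onplane(C,[r],.069))
    print(onplane(C,[(191,200)] if n=="scene" else [(479,420)],.025), onplane(C,[(284,316)] if n=="scene" else [(384,228)],.01))
E
```

```text
scene [[ 0.58166186 -0.14526532  0.01      ]] [[0.53458948 0.11693402 0.065     ]] [[0.60449025 0.2101661  0.069     ]]
[[ 0.51929787 -0.45288995  0.025     ]] [[ 8.02773734e-01 -1.77682172e-04  1.00000000e-02]]
side [[ 0.56781034 -0.15586988  0.01      ]] [[0.50668214 0.10037753 0.065     ]] [[0.59369613 0.20248316 0.069     ]]
[[ 0.52480366 -0.45560271  0.025     ]] [[ 0.77850006 -0.01801546  0.01      ]]
```

```bash
python3 - <<'E'
from h import *
import json
st={}
for n,p,y in [("toy",(0.53,0.115,0.26),1.8),("gear",(0.573,-0.15,0.22),1.3)]:
    arm.movep(p,down(y)); arm.pause(0.3)
    P=pose(); im=snapshot("wrist"); cv2.imwrite(f"pics/w_{n}.png",im); st[n]=[a.tolist() for a in P]
    print(n,P[0],arm.read_time(),arm.read_joint_positions(),arm.read_ft_force())
json.dump(st,open("st.json","w"))
E
python3 -c "
import cv2,numpy as np
cv2.imwrite('pics/both.png',cv2.resize(np.hstack([cv2.imread('pics/w_toy.png')[:,60:580],cv2.imread('pics/w_gear.png')[:,60:580]]),(800,370)))"
```

```text
toy [0.52996117 0.11543449 0.25997485] 2.6667 [-0.47477479  0.51445975  0.33293864  1.80204658 -0.21380853  0.86033593
  0.18809684] [-0.87728551  0.7636708   0.57175098]
gear [ 0.57332229 -0.14864474  0.220181  ] 4.075 [-0.05097901  0.65077803  0.44032958  1.70680371 -0.34762802  0.86203435
  0.27011639] [ 0.03503192 -0.4070265   0.02912173]
```

View pics/w_toy.png

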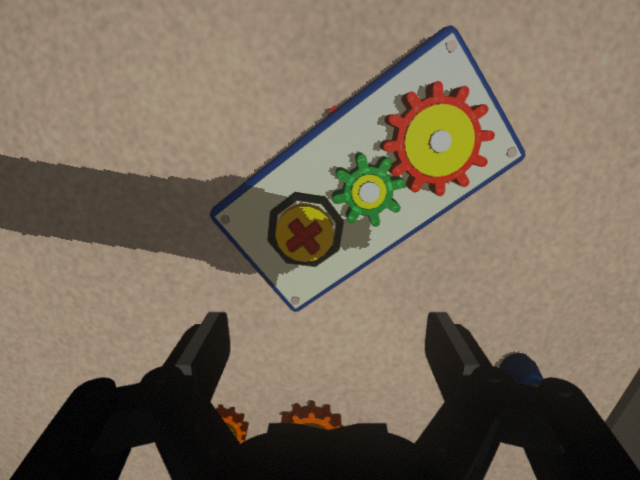

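View pics/w_gear.png

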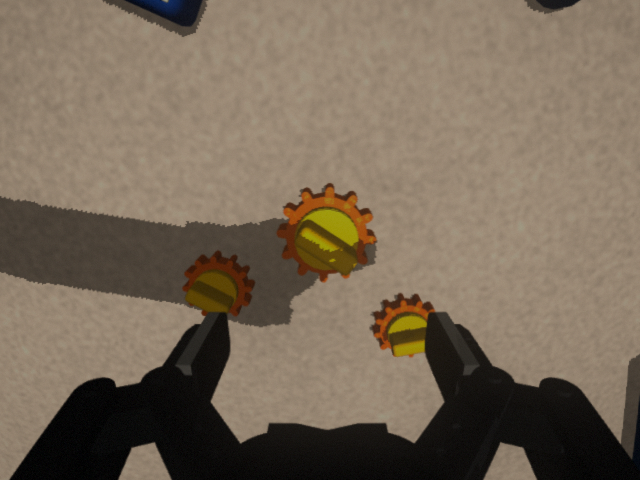

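The toy view shows the spindle at about (305,237), with white caps at (370,192) and (440,141). In the gear view the large gear is centred at about (327,232), and its bar runs from upper left to lower right. I'll refine both with masks.

```bash
cat > meas.py <<'E'
from h import *
import json
st=json.load(open("st.json")); st={k:(np.array(v[0]),np.array(v[1])) for k,v in st.items()}
def blobs(m,c,r):
    n,l,s,ce=cv2.connectedComponentsWithStats(m.astype(np.uint8))
    k=[i for i in range(1,n) if np.hypot(*(ce[i]-c))<r and s[i,4]>20]
    k=max(k,key=lambda i:s[i,4]); return (l==k).astype(np.uint8),ce[k],s[k,4]
E
python3 - <<'E'
from meas import *
C=cam("wrist",st["toy"]); im=cv2.imread("pics/w_toy.png"); hsv=cv2.cvtColor(im,cv2.COLOR_BGR2HSV); H,S,V=cv2.split(hsv)
white=(S<50)&(V>110)
P=[]
for c,z in [((370,192),.073),((440,141),.073)]:
    m,ce,a=blobs(white,np.array(c),8); p=onplane(C,[ce],z)[0]; P.append(p); print("cap",ce,a,p)
red=((H<8)|(H>172))&(S>120)
m,ce,a=blobs(red,np.array((304,237)),10); cn=max(cv2.findContours(m,0,2)[0],key=cv2.contourArea)
print("spin",ce,a,[onplane(C,[ce],z)[0] for z in (.0715,.068)])
x,y,w,h=cv2.boundingRect(cn);print(x,y,w,h, cv2.minAreaRect(cn), onplane(C,[cv2.minAreaRect(cn)[0]],.068))
d=P[1]-P[0]; print("caps",np.linalg.norm(d[:2]),np.degrees(np.arctan2(d[1],d[0])),"pred spindle",P[0]-d)
C=cam("wrist",st["gear"]); im=cv2.imread("pics/w_gear.png"); hsv=cv2.cvtColor(im,cv2.COLOR_BGR2HSV); H,S,V=cv2.split(hsv)
m=((H<36)&(S>130)&(V>50)); m,ce,a=blobs(m,np.array((327,232)),15)
cn=max(cv2.findContours(m,0,2)[0],key=cv2.contourArea)[:,0,:]
ce2,r=cv2.minEnclosingCircle(cn); print("gear",ce,a,ce2,r,[onplane(C,[ce2],z)[0] for z in (.0,.02)])
cr=im[170:300,260:400]; g=cv2.resize(cr,None,fx=4,fy=4,interpolation=cv2.INTER_CUBIC)
cr2=cv2.imread("pics/w_toy.png")[185:275,260:350]; g2=cv2.resize(cr2,(234,234),interpolation=cv2.INTER_CUBIC)
o=np.zeros((520,800,3),np.uint8); o[:,:560]=g; o[:234,565:799]=g2
cv2.imwrite("pics/zoom.png",np.clip(o*1.5,0,255).astype(np.uint8))
E
```

```text
cap [368.84090909 191.81493506] 308 [0.55188077 0.15769397 0.073     ]
cap [440.27793696 140.85673352] 349 [0.5919777  0.20515787 0.073     ]
spin [303.47368421 236.68990043] 703 [array([0.51193654, 0.11180121, 0.0715    ]), array([0.51195613, 0.11063881, 0.068     ])]
287 219 34 35 ((303.6159973144531, 236.0136260986328), (31.605554580688477, 32.24818420410156), 6.709837436676025) [[0.511949   0.11121306 0.068     ]]
caps 0.06213361078736201 49.80927805742344 pred spindle [0.51178383 0.11023007 0.073     ]
gear [326.14660179 232.94019777] 6371 (326.2174377441406, 233.114013671875) 50.25666427612305 [array([ 0.57099955, -0.15454755,  0.        ]), array([ 0.57268704, -0.14852572,  0.02      ])]
```

View pics/zoom.png

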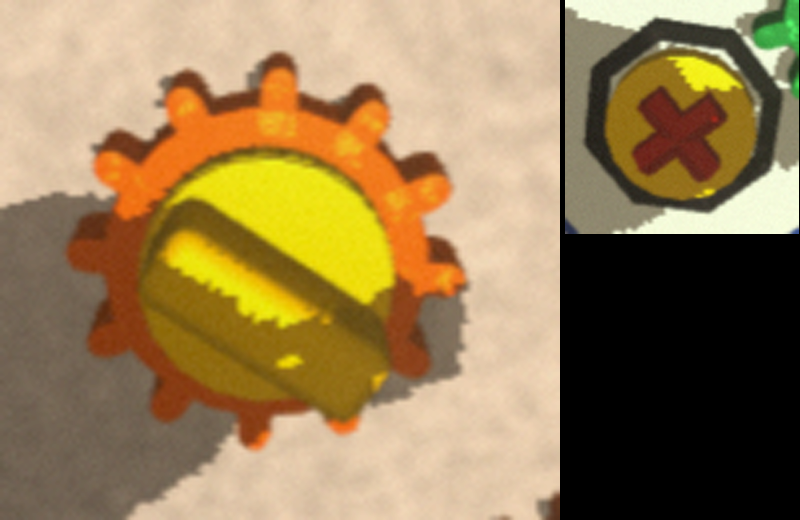

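The zoom shows the bar's top face with corners at about (170,230), (388,355), (345,420) and (140,300) in zoomed pixels. The upper tooth tips are clearly visible. I'll cast both onto their planes.

Run:
```python
from meas import *
C=cam("wrist",st["gear"])
z=lambda a: np.array(a)/4.+[260,170]-.375
B=onplane(C,z([(170,230),(388,355),(345,420),(140,300)]),.058)
print(B,B.mean(0)); 
for a,b in ((0,1),(3,2)): d=B[b]-B[a]; print(np.linalg.norm(d),np.degrees(np.arctan2(d[1],d[0])))
print("w",np.linalg.norm(B[0]-B[3]),np.linalg.norm(B[1]-B[2]))
T=onplane(C,z([(97,165),(175,88),(280,73),(372,105),(440,185),(463,280)]),.02)
from scipy.optimize import least_squares
f=lambda q:(np.hypot(T[:,0]-q[0],T[:,1]-q[1])-.041)
q=least_squares(f,[.573,-.15]).x; a=np.degrees(np.arctan2(T[:,1]-q[1],T[:,0]-q[0])); print(q,f(q),a%30)
```

```text
[[ 0.56094548 -0.12847609  0.058     ]
 [ 0.5918458  -0.16106417  0.058     ]
 [ 0.58130013 -0.17132464  0.058     ]
 [ 0.55216223 -0.13938641  0.058     ]] [ 0.57156341 -0.15006283  0.058     ]
0.044908938064513425 -46.522775273597794
0.04323272275570945 -47.6251560529201
w 0.014006447817308311 0.01471354265926649
[ 0.5706782  -0.15242197] [-1.10937535e-03  7.77163629e-04  2.94809374e-04  9.33487409e-06
 -8.06272108e-04  8.73286211e-05] [ 9.79535902  8.52649489  9.69834286 12.865384   12.41544154 12.89137536]
```

Run:
```python
from h import *
import json
g=np.array([.5715,-.151]); yaw=np.radians(131.5); q=down(yaw)
arm.move_gripper(0.55,60)
arm.movep([*g,.19],q); arm.line_to([*g,.107],0.1)
print(pose()[0],arm.read_ft_force(),arm.read_time())
arm.move_gripper(0.0,60); print(arm.read_opening(),arm.read_finger_force(),arm.read_ft_force())
arm.line_to([*g,.235],0.15); arm.pause(.2)
P=pose(); im=snapshot("wrist"); cv2.imwrite("pics/held.png",im); s=json.load(open("st.json")); s["held"]=[a.tolist() for a in P]; json.dump(s,open("st.json","w"))
print(arm.read_opening(),arm.read_ft_force(),arm.read_time())
```

```text
[ 0.57197791 -0.15116944  0.10760188] [-0.19986818 -0.91277841 -0.60480656] 6.3083
0.18700031286667862 59.26714539527893 [0.69145696 0.21604143 2.71000645]
0.1825937225450752 [ 0.53424331 -0.64839556 -2.20528345] 7.9333
```

View pics/held.png

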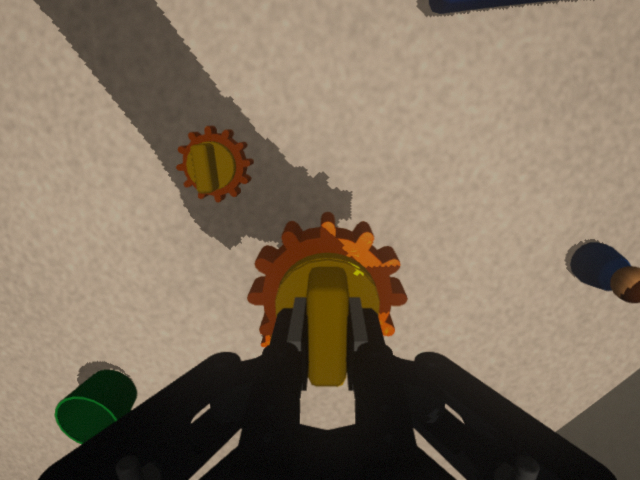

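The gear is held by its bar, with its frontmost tooth tip at about (328,212). I'll measure its offset along the bar in the tool frame.

Run:
```python
from meas import *
import json
C=cam("wrist",(np.zeros(3),np.eye(3)))
im=cv2.imread("pics/held.png"); hsv=cv2.cvtColor(im,cv2.COLOR_BGR2HSV); H,S,V=cv2.split(hsv)
m,ce,a=blobs((H<40)&(S>130)&(V>40),np.array((325,280)),40)
ys,xs=np.nonzero(m); print(a,xs.min(),xs.max(),ys.min())
col=m[:,318:340]; tip=ys.min(); print("tip cols",np.nonzero(m[tip+1])[0][[0,-1]])
print("tip bottom",onplane(C,[(328,tip)],.107),"sides",onplane(C,[(xs.min(),290),(xs.max(),290)],.087))
g=cv2.cvtColor(im,cv2.COLOR_BGR2GRAY); print(im[205:300:1,328].tolist()[::2])
```

```text
14500 247 406 212
tip cols [324 331]
tip bottom [[0.0406145  0.00054573 0.107     ]] sides [[ 0.00548786 -0.04001633  0.087     ]
 [ 0.00558619  0.03964512  0.087     ]]
[[67, 78, 90], [68, 81, 93], [67, 79, 91], [55, 70, 87], [19, 37, 72], [16, 33, 70], [18, 38, 73], [18, 36, 74], [16, 57, 117], [27, 106, 181], [21, 101, 181], [21, 99, 182], [17, 92, 180], [15, 69, 142], [11, 44, 104], [18, 45, 105], [14, 46, 106], [15, 45, 105], [12, 45, 104], [12, 43, 104], [13, 44, 105], [8, 42, 103], [9, 42, 103], [8, 43, 101], [6, 53, 76], [6, 53, 73], [6, 58, 77], [6, 62, 83], [3, 81, 110], [6, 82, 111], [4, 79, 107], [6, 54, 75], [6, 52, 72], [5, 54, 74], [4, 53, 74], [3, 52, 73], [7, 56, 76], [3, 53, 75], [5, 56, 76], [2, 55, 75], [4, 56, 76], [6, 61, 82], [1, 67, 90], [3, 76, 102], [4, 79, 107], [0, 77, 105], [1, 80, 108], [0, 77, 105]]
```

```bash
cat > ins.py <<'E'
from h import *
yaw=np.radians(139.7); q=down(yaw); S=np.array([.5119,.1112])
def descend(z,zend,f0,fmax,step=.002,v=.03):
    while z>zend+1e-6:
        z-=step; arm.line_to([*S,z],v,q)
        f=np.array(arm.read_ft_force())-f0; p=pose()[0]
        print(round(z,4),np.round(p,4),np.round(f,1))
        if np.linalg.norm(f)>fmax: break
    return z
E
python3 - <<'E'
from ins import *
arm.movep([*S,.235],q); arm.line_to([*S,.190],.1); arm.pause(.3)
f0=np.array(arm.read_ft_force()); np.save("f0.npy",f0); print(f0,arm.read_wrist_torque(),pose()[0],arm.read_time())
cv2.imwrite("pics/above.png",snapshot("side"))
z=descend(.182,.168,f0,9)
print(z,arm.read_time(),arm.read_wrist_torque(),arm.read_opening())
E
```

```text
[-0.29642784 -0.40522769 -1.21224195] [-0.01415514 -0.02753957  0.00748814] [0.51212711 0.11130194 0.19053846] 9.8833
0.18 [0.5118 0.1112 0.1797] [-0.6  0.5  0.2]
0.178 [0.5119 0.1112 0.1779] [ 0.7  0.5 -1. ]
0.176 [0.5118 0.1112 0.1759] [ 0.   0.5 -0.9]
0.174 [0.5118 0.1112 0.1738] [ 0.9  0.2 -0.8]
0.172 [0.5118 0.1112 0.1718] [ 0.3 -0.2  0.1]
0.17 [0.5118 0.1112 0.1699] [ 0.1 -0.1 -1.1]
0.168 [0.5118 0.1112 0.1679] [-0.2  1.3  0.1]
0.16799999999999998 11.9167 [ 0.01509672 -0.04053455  0.00432271] 0.18061487289986325
```

Run:
```python
from ins import *
f0=np.load("f0.npy")
z=descend(.168,.157,f0,12,step=.0015)
z=descend(z,.1535,f0,11,step=.0005)
arm.pause(.4); print(z,pose()[0],np.array(arm.read_ft_force())-f0,arm.read_wrist_torque(),arm.read_opening(),arm.read_time())
a=snapshot("side")[170:320,180:340]; b=snapshot("scene")[190:310,320:460]
cv2.imwrite("pics/end.png",np.hstack([cv2.resize(a,(400,375),interpolation=2),cv2.resize(b,(400,375),interpolation=2)]))
```

```text
0.1665 [0.5121 0.1113 0.1668] [-0.5 -0.4  1.7]
0.165 [0.5121 0.1113 0.1652] [0.7 1.2 2.1]
0.1635 [0.5121 0.1113 0.1636] [ 0.5 -0.7  4. ]
0.162 [0.5121 0.1112 0.1621] [ 0.7 -0.1  3.8]
0.1605 [0.5121 0.1113 0.1606] [0.8 0.4 4.8]
0.159 [0.5121 0.1112 0.1591] [0.4 0.7 6.4]
0.1575 [0.5121 0.1113 0.1577] [ 1.6 -0.   6. ]
0.156 [0.5121 0.1113 0.1564] [-0.7  0.3  7.4]
0.1555 [0.5121 0.1113 0.1561] [0.6 1.5 9.1]
0.155 [0.5121 0.1113 0.1558] [-0.3  0.3 10.7]
0.1545 [0.5121 0.1112 0.1555] [-0.4  0.9 11.7]
0.1545 [0.51212751 0.11121547 0.1555156 ] [-1.21449263  0.04868221 12.23190575] [-0.0546204   0.25074308  0.00344273] 0.18473352580746463 15.0667
```

View pics/end.png

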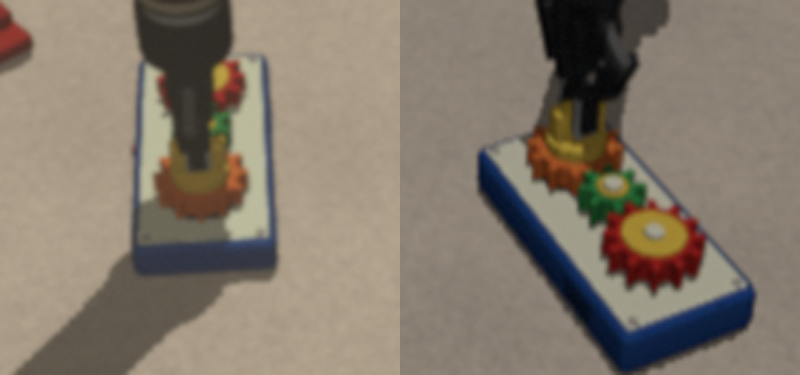

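The picture shows the gear fully down, level with the idlers and meshed. The contact force has the washer's slope and is steady at 12 N.

```bash
python3 -c "
from station import ticket; print(ticket.finish_job())"
```

```text
the job is handed in; nothing more can be done
None
```

The orange drive gear is back on the spindle, meshed and pressed fully home; I handed the job in at about 15 s with the arm still holding it down at a steady 12 N, so the play ring should be in (force and height readings fit this, but I couldn't see the ring).

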